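# Stand the fallen microphone up and go live

## Robot

A 6-joint arm with a two-finger parallel gripper is mounted at the origin on the work surface. World frame = base frame: x ahead of the robot, y to its left, z up, the work surface at z = 0. Lengths are in m, angles in degrees, forces in N, time in s.
With the tool pointing down it reaches from about 0.3 to 0.75 m from the base axis. Payload 8.5 kg.
Tool frame: the origin (TCP) lies midway between the tips of the shut fingers; the grasp point (between the pads) lies grasp_offset behind it (grasp_offset is the distance from the TCP to the grasp point, in m); z points along the fingers, y is the line along which they close (so a half turn about z gives the same grasp; the last joint's range is limited). The gripper opens to 85 mm and grips with 20 to 120 N. Pads are 22 mm wide; open, the fingers measure 114 mm over their backs; the gripper's body (76 mm by 85 mm) begins 54 mm behind the grasp point. The pads swing forward as they close: fully open they stand 13 mm farther back than shut.
Start: joints at [-89.456, 21.807, 74.336, -0, 83.858, -12.336], TCP at [0.123, -0.536, 0.231] pointing down, gripper open.
Joint ranges: [-178.18, 178.18], [-50.72, 133.34], [12.68, 142.11], [-81.47, 261.47], [9.98, 163.14], [-165.26, 165.26]. Speed limits (degrees/s): [136.94, 136.94, 180, 180, 180, 180].

## Interface

Orientations are given as a 3x3 rotation matrix whose columns are the frame's x, y, z axes.
In Python, from rig import observe, get_image, camera_params, close_job, grasp_offset gives the robot as it stands.
- The arm moves only by the shell command python3 -m handwheel 'ROWS' [OPENING] [FORCE]. ROWS is JSON, a list of rows, each a list of 2 entries, a list of its own where there are three numbers: the shift along the tool's x, y, z as a fraction of full scale, then the turn, a rotation vector about the tool's x, y, z as a fraction of full scale. In form: [[[dx, dy, dz], [ax, ay, az]], ...]. A call has 1 to 10 rows; each row is the pose to reach, as a shift and turn from the pose commanded when the call began, along the tool's axes at that moment, turning the shorter way round; what a row does not reach only later rows make up. Full scale, the value 1, is 0.5 m for a shift and pi rad for a turn. A row lasts 1/10 s, in which the tool goes at most 50 mm and 8.59 degrees, less where a joint would pass 70% of its speed; a pose out of reach is approached as far as the arm can. A call with a number of a shift or a turn outside -1 to 1 is refused whole. A call with a gripper value outside its range is refused whole. OPENING is the opening, from 0 (shut) to 1 (fully open), set as the call begins (- or left out, the last holds). The fingers move at their own pace and stop on an object; FORCE is the grip in N (left out, the last holds). Time passes only in rows, so rows that repeat a pose let the fingers close. It gives the time, the measured TCP pose, the force, the opening and the grip force at its end, in the units of the state.
- observe(): the state, without advancing time (a new reading comes with each control period).
- get_image(name): name is "scene" or "top" or "wrist"; returns (picture, depth): 384x512x3 uint8, red, green, blue; 384x512 float32, m along the optical axis (not along the pixel's ray), 0 where there is no reading.
- camera_params(name): a dict with "K" (3x3 intrinsics, pixels), "R" (3x3) and "t" (3): a world point X has camera coordinates R X + t. Camera axes: x right, y down, z forward; pixel columns grow to the right and rows downward; lengths in m; the calibration is good to about 2 mm. A picture is of the moment at which its call begins: read the wrist's pose just before it. camera_params takes no time and is no camera call; for the wrist camera it gives the pose at the moment of the call.
- close_job(): hands the job in; it is judged then, once.
The state is a dict: "time_s": time; "q": joint angles; "qvel": joint speeds; "joint_efforts": joint torques, N m; "position": TCP position; "tool_rot": TCP orientation; "ft_force": force on the tool from outside, world axes, zero at the start; "wrist_torque": the same for the moment, N m; "grip_width": finger opening in m; "gripper_force": force on a finger pad.
Only numpy, scipy, OpenCV 4.12 (cv2) and the standard library are available. Lean on these libraries where they do the work, as an engineer would, in place of code of your own. Each camera call takes 0.05 s, during which the arm holds its last target. There are 200 camera calls.

## Task

The desk microphone has been knocked onto its back: stand it upright again on the spot by pushing its raised base over with your fingertips, without lifting it, without pinching the base or touching its rubber underside, and without touching the microphone head or its stem. Then press the red key on the control pad right down and let it come back up; leave the blue key and everything else on the desk alone.

Things in the scene. Friction and masses are not known exactly. Their poses are not given: they have to be found in the camera images.
- mic: Desk microphone, 0.6 to 1.1 kg, L-shaped: flat aluminium base 150 long (x) x 120 wide (y) x 15 thick, stem and head at its heel. Origin: middle of the heel edge, on the underside; x heel to toe, y across, z up the stem. It starts on its back: heel edge and head on the desk, z 72 degrees from vertical, base nearly on end, toe about 147 above the desk, bare aluminium face towards the fallen stem.
- mic_toe (a point): Middle of the toe edge (orange line) on the base's aluminium face: (150, 0, 15) mm in the microphone's frame. Push that face high up, near the toe, along the horizontal direction of the microphone's x: about 2 N turns it about its heel edge; after some 25 degrees (toe 65 mm on) it falls upright by itself, toe away from the finger, stem rising behind the hand. It stands firmly.
- mic_head: Stem and head, fixed to the base; origin and axes as mic. The dark stem, 12 thick, rises 12 mm in front of the heel edge and leans back; the head is a cylinder 48 in diameter from 135 to 225 along z, with a steel dome to 246, axis 20 behind the heel edge (x = -20). Upright, the head tops out at 246. Not to be touched.
- mic_foot: Black rubber underside of the base, the lowest 3 mm of its 15 (150 x 120 x 3), fixed to it; origin and axes as mic. Not to be touched.
- pad: Black control pad, fixed to the desk, 110 (x) x 170 (y) x 30 high; origin at the centre of its underside. The two round keys sit on its top along own y, the red one on the +y side; five small flat grey squares are only decoration.
- red_key (a joint): Travel of the red key in m: 0 up, 0.006 fully down. Spring return, about 5 N fully down.
- red_key_top (a point): Centre of the top of the red key, 28 in diameter; press straight down here.
- blue_key (a joint): Travel of the blue key in m, like the red one. Leave it.
- blue_key_top (a point): Centre of the top of the blue key, 80 from the red one.
- can: Bystander: green drinks can, 56 diameter, 140 high; origin under its centre.
- mug: Bystander: blue mug, 80 diameter, 90 high, handle to own +y; origin under its centre.
- mouse: Bystander: black computer mouse, 110 x 60 x 33; origin under its centre.
- phone: Bystander: white phone lying flat, 150 x 72 x 9; origin under its centre.
- stick: Bystander: yellow memory stick, 45 x 20 x 10 with a steel plug to own +x; origin under the centre of its yellow part.
- case: Bystander: blue game case lying flat, 135 x 170 x 14; origin under its centre.
Mind the look-alikes: they are no part of the job. What is shaped like the pad but pink or yellow is not meant.

How it is judged:
By the outcome, as a careful person would: the job done as asked, in the order asked, and still so for the second after the job is handed in, with the robot touching nothing.
It also fails if it takes over 42 s, if anything falls off the work surface, if the arm or the gripper's body presses on something with over 40 N, if the wrist force passes 120 N, or if a joint passes its speed limit or range.

## Working session

There is one attempt and no reset: what is moved stays moved. The work goes in short steps, Python scripts to look and compute and a shell command to move; the robot and the scene stay as the last step left them, time stands still between calls to the robot, and variables do not carry over. Pictures are saved under pics/ and viewed, at most 10 in all, crops included, and the job is handed in when it is done.

```bash
mkdir -p pics
cat > h.py <<'E'
import numpy as np,cv2
from rig import *
def cloud(n):
    P=camera_params(n);im,d=get_image(n)
    K,R,t=map(np.array,(P['K'],P['R'],P['t']))
    v,u=np.mgrid[:384,:512]
    c=np.stack([(u-K[0,2])/K[0,0]*d,(v-K[1,2])/K[1,1]*d,d],-1)
    return im,d,(c-t)@R
E
python3 - <<'E'
from h import *
print(grasp_offset); s=observe(); print(s['position'],s['tool_rot'])
ims=[]
for n in("scene","top"):
    im,d,X=cloud(n); np.savez(''+n+'.npz',im=im,d=d,X=X)
    cv2.imwrite(f'pics/{n}0.png',im[:,:,::-1]); print(n,camera_params(n))
E
```

```text
0.0187
[ 0.12258958 -0.53584288  0.23068808] [[ 9.74836398e-01  2.22921505e-01 -1.72041499e-05]
 [ 2.22921257e-01 -9.74835196e-01  1.56671899e-03]
 [ 3.32484145e-04 -1.53112987e-03 -9.99998773e-01]]
scene {'K': array([[367.87405923,   0.        , 252.44677135],
       [  0.        , 367.87405923, 193.82213397],
       [  0.        ,   0.        ,   1.        ]]), 'R': array([[-6.43269394e-01,  7.65639812e-01, -4.06453661e-04],
       [ 5.25665244e-01,  4.41263300e-01, -7.27298254e-01],
       [-5.56669145e-01, -4.68062366e-01, -6.86321415e-01]]), 't': array([ 0.31250194, -0.19908391,  1.51757993])}
top {'K': array([[491.65643219,   0.        , 249.49394273],
       [  0.        , 491.65643219, 188.30740581],
       [  0.        ,   0.        ,   1.        ]]), 'R': array([[-0.01437189, -0.99988373,  0.00509699],
       [-0.98369889,  0.01322508, -0.17933653],
       [ 0.17924827, -0.00759131, -0.98377458]]), 't': array([0.01423203, 0.51038672, 1.60291256])}
```

View pics/scene0.png

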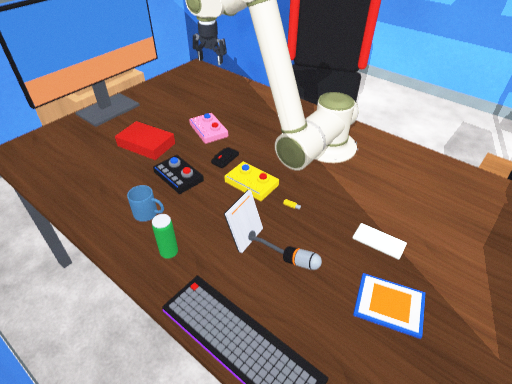

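View pics/top0.png

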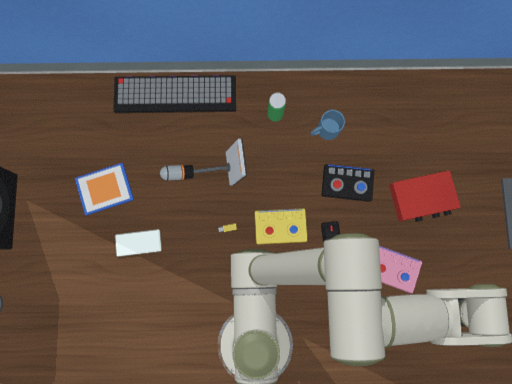

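The scene view shows the fallen mic: base on end around (243,222), orange toe line near (238,205), head at (305,258). The black pad is at (178,174). In the top view the base is at (235,163), the stem runs left to the head at (172,172), and the pad's red key is at (337,184) with the blue one at (361,187).

```bash
cat > m.py <<'E'
from h import *
def tri(px):
    A=[];b=[]
    for n,(u,v) in px.items():
        P=camera_params(n);M=P['K']@np.c_[P['R'],P['t']]
        for r,w in((0,u),(1,v)):
            q=w*M[2]-M[r];A.append(q[:3]);b.append(-q[3])
    return np.linalg.lstsq(np.array(A),np.array(b),rcond=None)[0]
D={n:np.load(n+'.npz') for n in('scene','top')}
# windows u0,v0,u1,v1
W={'toe':{'scene':(222,185,255,225),'top':(228,135,250,190)},'red':{'scene':(180,165,196,182),'top':(328,176,347,193)},'blue':{'scene':(166,154,182,170),'top':(352,178,371,196)}}
for k,w in W.items():
    px={}
    for n,(a,b,c,d) in w.items():
        im=D[n]['im'];hsv=cv2.cvtColor(im,cv2.COLOR_RGB2HSV).astype(int);H,S,V=[hsv[...,i] for i in range(3)]
        if k=='toe': m=(H>4)&(H<20)&(S>90)&(V>170)
        elif k=='red': m=((H<6)|(H>172))&(S>130)&(V>120)
        else: m=(H>100)&(H<125)&(S>130)&(V>120)
        z=np.zeros_like(m);z[b:d,a:c]=1;m&=z
        v,u=np.nonzero(m)
        if k!='toe':
            # keep largest component
            _,L,st,ce=cv2.connectedComponentsWithStats(m.astype(np.uint8));i=1+st[1:,4].argmax();v,u=np.nonzero(L==i)
        if len(u)==0: print(k,n,'none');continue
        X=D[n]['X'][v,u];px[n]=(u.mean(),v.mean())
        print(k,n,len(u),px[n],np.ptp(u),np.ptp(v),'depth med',np.median(X,0).round(4))
        if k=='toe': print(' ends',X[np.argmin(X[:,0])].round(4),X[np.argmax(X[:,0])].round(4))
    if len(px)==2: print(k,'TRI',tri(px).round(4))
# face plane from both views
for n,(a,b,c,d) in {'scene':(224,190,266,252),'top':(225,138,247,186)}.items():
    X=D[n]['X'][b:d,a:c].reshape(-1,3);im=D[n]['im'][b:d,a:c].reshape(-1,3).astype(int)
    m=(X[:,2]>.05)&(X[:,2]<.16)&(im.min(1)>120);Y=X[m];c0=Y.mean(0)
    for _ in range(3):
        nn=np.linalg.svd(Y-c0)[2][2];r=(Y-c0)@nn;Y=Y[abs(r)<.004];c0=Y.mean(0)
    print(n,'face n',nn.round(3),'c',c0.round(4),len(Y),Y.min(0).round(3),Y.max(0).round(3))
X=D['top']['X'];im=D['top']['im']
print('can,mug,head, z',[X[v,u].round(3) for u,v in((277,101),(331,118),(170,173),(180,172))])
E
python3 m.py; python3 -c "
import cv2;a=cv2.imread('pics/scene0.png')[140:280,110:330];b=cv2.imread('pics/top0.png')[80:220,150:380]
cv2.imwrite('pics/c.png',cv2.vconcat([cv2.resize(a,(480,300),interpolation=0),cv2.resize(b,(480,292),interpolation=0)]))"
```

```text
toe scene 19 (np.float64(240.78947368421052), np.float64(204.10526315789474)) 16 17 depth med [0.5887 0.0428 0.1374]
 ends [0.5503 0.0369 0.1374] [0.6344 0.049  0.1395]
toe top 5 (np.float64(238.8), np.float64(159.0)) 2 17 depth med [0.5852 0.0401 0.1406]
 ends [0.5561 0.0372 0.1406] [0.6126 0.043  0.1381]
toe TRI [0.5896 0.0412 0.1363]
red scene 45 (np.float64(186.26666666666668), np.float64(170.0222222222222)) 7 6 depth med [ 0.5212 -0.2796  0.0516]
red top 46 (np.float64(336.9782608695652), np.float64(183.7608695652174)) 6 7 depth med [ 0.5201 -0.2854  0.0536]
red TRI [ 0.5208 -0.2858  0.0481]
blue scene 45 (np.float64(173.6), np.float64(159.82222222222222)) 7 6 depth med [ 0.512  -0.3602  0.0521]
blue top 50 (np.float64(360.56), np.float64(186.5)) 7 7 depth med [ 0.5091 -0.3643  0.0535]
blue TRI [ 0.5106 -0.3649  0.0485]
scene face n [-0.105  0.943  0.316] c [0.5937 0.0548 0.1014] 871 [0.529 0.03  0.05 ] [0.652 0.077 0.15 ]
top face n [-0.109  0.937  0.331] c [0.591  0.0509 0.1047] 384 [0.532 0.027 0.05 ] [0.654 0.075 0.154]
can,mug,head, z [array([ 0.781, -0.086,  0.143]), array([ 0.762, -0.282,  0.018]), array([0.56 , 0.269, 0.078]), array([0.567, 0.239, 0.057])]
```

View pics/c.png

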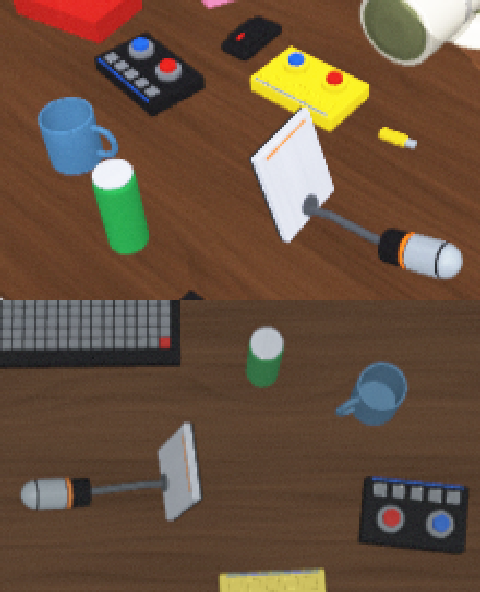

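The toe centre is at about (0.589, 0.042, 0.138). The push direction is (0.11, -0.99), and the red key top is at about (0.521, -0.286, 0.05). Next I move to behind the face, halfway first.

```bash
python3 -m handwheel '[[[0.02,-0.02,-0.07],[0,0,-0.01]],[[0.08,-0.07,-0.14],[0,0,-0.035]],[[0.16,-0.14,-0.14],[0,0,-0.07]],[[0.24,-0.21,-0.14],[0,0,-0.1]],[[0.32,-0.28,-0.14],[0,0,-0.13]],[[0.4,-0.35,-0.14],[0,0,-0.16]],[[0.48,-0.42,-0.14],[0,0,-0.19]],[[0.55,-0.48,-0.14],[0,0,-0.22]],[[0.59,-0.515,-0.14],[0,0,-0.23]],[[0.592,-0.516,-0.14],[0,0,-0.23]]]' 0
cat > g.py <<'E'
import sys;from h import *
from scipy.spatial.transform import Rotation as Ro
x,y,z=map(float,sys.argv[1:4]);a=np.radians(float(sys.argv[4]))
s=observe();R=np.array(s['tool_rot']);T=np.array([[np.cos(a),np.sin(a),0],[np.sin(a),-np.cos(a),0],[0,0,-1]])
print('q',np.round(s['q'],1),'pos',np.round(s['position'],4),'f',np.round(s['ft_force'],1),'t',s['time_s'])
print('shift',(R.T@(np.array([x,y,z])-s['position'])/.5).round(4),'turn',(Ro.from_matrix(R.T@T).as_rotvec()/np.pi).round(4))
E
python3 g.py 0.5845 0.099 0.27 96.3
```

```text
time_s: 1.1
position: [0.3552, -0.2152, 0.3014]
tool_rot: [[0.579, 0.816, 0.0], [0.816, -0.579, 0.001], [0.001, -0.0, -1.0]]
ft_force: [0.4, 0.3, -0.0]
grip_width: -0.0001
gripper_force: 0.0
q [-47.7   5.2  85.3   0.1  89.5 -12.3] pos [ 0.3552 -0.2152  0.3014] f [ 0.4  0.3 -0. ] t 1.1
shift [0.7778 0.0106 0.0635] turn [ 1.000e-04 -3.000e-04 -2.314e-01]
```

```bash
python3 -m handwheel '[[[0.03,0,0],[0,0,-0.01]],[[0.1,0,0],[0,0,-0.03]],[[0.19,0.002,0],[0,0,-0.06]],[[0.28,0.004,0],[0,0,-0.09]],[[0.37,0.005,0.02],[0,0,-0.12]],[[0.46,0.006,0.03],[0,0,-0.15]],[[0.55,0.008,0.04],[0,0,-0.18]],[[0.64,0.009,0.05],[0,0,-0.21]],[[0.73,0.01,0.06],[0,0,-0.23]],[[0.778,0.0106,0.0635],[0,0,-0.2314]]]' && python3 g.py 0.5845 0.099 0.115 96.3
python3 - <<'E'
from h import *
im,d,X=cloud('scene');cv2.imwrite('pics/s1.png',cv2.resize(im[100:300,100:400,::-1],(750,500)))
E
```

```text
time_s: 2.1
position: [0.5862, 0.0959, 0.268]
tool_rot: [[-0.106, 0.994, -0.002], [0.994, 0.106, 0.0], [0.001, -0.002, -1.0]]
ft_force: [-1.4, -1.4, -0.6]
grip_width: 0.0
gripper_force: 0.0
q [-2.1 25.2 62.8  0.  92.1 -8.2] pos [0.5862 0.0959 0.268 ] f [-1.4 -1.4 -0.6] t 2.1
shift [ 0.0063 -0.0022  0.3061] turn [-0.0006 -0.0002 -0.0011]
```

View pics/s1.png

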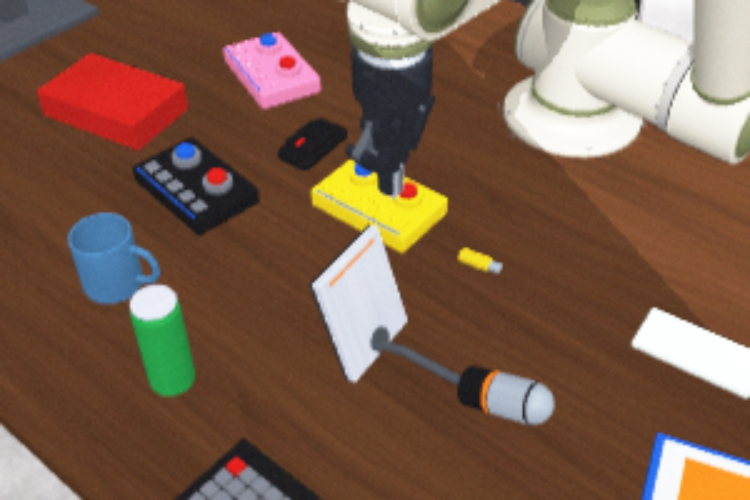

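The view shows the fingers above the gap between the base and the head, with nothing in the way. I descend behind the face, away from the stem.

```bash
python3 -m handwheel '[[[0.006,-0.002,0.03],[0,0,-0.001]],[[0.006,-0.002,0.1],[0,0,-0.001]],[[0.006,-0.002,0.17],[0,0,-0.001]],[[0.006,-0.002,0.24],[0,0,-0.001]],[[0.006,-0.002,0.29],[0,0,-0.001]],[[0.006,-0.002,0.306],[0,0,-0.001]],[[0.006,-0.002,0.306],[0,0,-0.001]],[[0.006,-0.002,0.306],[0,0,-0.001]]]' && python3 g.py 0.590 0.049 0.113 96.3
python3 - <<'E'
from h import *
im,d,X=cloud('scene');cv2.imwrite('pics/s2.png',cv2.resize(im[130:290,180:360,::-1],(675,600)))
E
```

```text
time_s: 2.95
position: [0.5845, 0.0966, 0.1179]
tool_rot: [[-0.106, 0.994, 0.002], [0.994, 0.106, -0.0], [-0.0, 0.002, -1.0]]
ft_force: [0.5, -0.1, 0.6]
grip_width: -0.0001
gripper_force: 0.0
q [-2.1 31.7 77.4 -0.  70.8 -8.1] pos [0.5845 0.0966 0.1179] f [ 0.5 -0.1  0.6] t 2.95
shift [-0.0957  0.0009  0.0098] turn [ 0.0007  0.0001 -0.0012]
```

View pics/s2.png

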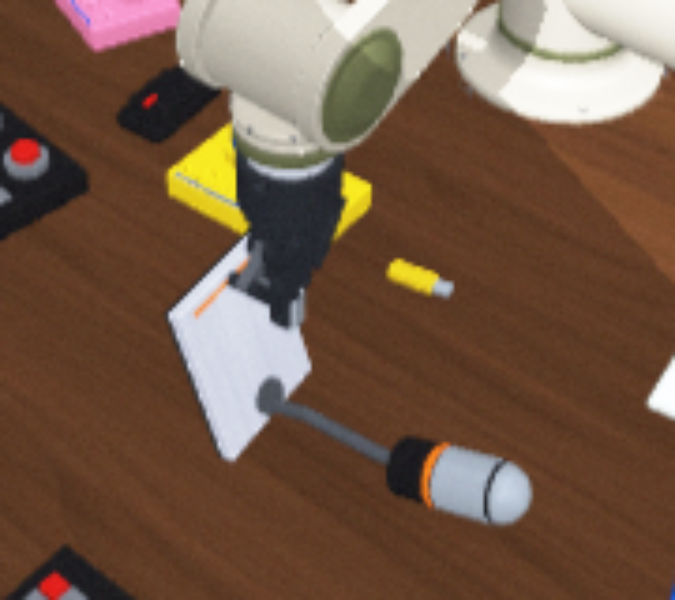

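The fingertips are behind the upper face, clear of the stem. I now push along tool -x.

```bash
python3 -m handwheel '[[[-0.02,0.001,0.006],[0,0,-0.001]],[[-0.04,0.001,0.01],[0,0,-0.001]],[[-0.055,0.001,0.01],[0,0,-0.001]],[[-0.066,0.001,0.01],[0,0,-0.001]],[[-0.074,0.001,0.01],[0,0,-0.001]],[[-0.082,0.001,0.01],[0,0,-0.001]],[[-0.09,0.001,0.01],[0,0,-0.001]],[[-0.1,0.001,0.01],[0,0,-0.001]],[[-0.11,0.001,0.01],[0,0,-0.001]],[[-0.12,0.001,0.01],[0,0,-0.001]]]' && python3 g.py 0.597 -0.019 0.108 96.3
python3 - <<'E'
from h import *
im,d,X=cloud('scene');cv2.imwrite('pics/s3.png',cv2.resize(im[130:290,180:360,::-1],(675,600)))
E
```

```text
time_s: 4.0
position: [0.5907, 0.0369, 0.1116]
tool_rot: [[-0.11, 0.994, 0.0], [0.994, 0.11, -0.0], [-0.0, 0.0, -1.0]]
ft_force: [-0.2, 0.1, 0.3]
grip_width: 0.0002
gripper_force: 0.3
q [ -7.9  32.1  77.8  -0.   70.1 -14.2] pos [0.5907 0.0369 0.1116] f [-0.2  0.1  0.3] t 4.0
shift [-0.1125  0.0002  0.0072] turn [ 0.  0. -0.]
```

View pics/s3.png

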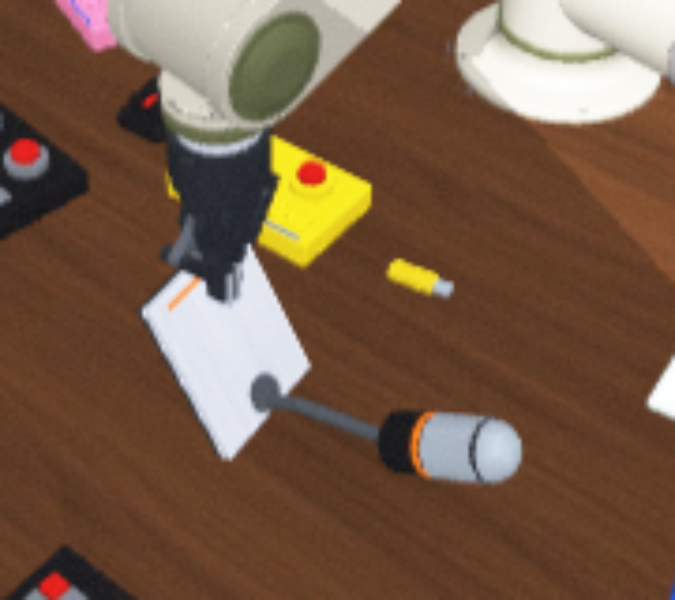

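The base is turning about its heel, the head is rising, and the heel edge has stayed put. I keep pushing.

```bash
python3 -m handwheel '[[[-0.01,0,0.002],[0,0,0]],[[-0.02,0,0.004],[0,0,0]],[[-0.032,0,0.006],[0,0,0]],[[-0.044,0,0.008],[0,0,0]],[[-0.056,0,0.01],[0,0,0]],[[-0.068,0,0.012],[0,0,0]],[[-0.08,0,0.014],[0,0,0]],[[-0.09,0,0.014],[0,0,0]],[[-0.098,0,0.014],[0,0,0]],[[-0.1,0,0.014],[0,0,0]]]' && python3 g.py 0.597 -0.019 0.108 96.3
python3 - <<'E'
from h import *
im,d,X=cloud('scene');cv2.imwrite('pics/s4.png',cv2.resize(im[110:290,150:360,::-1],(700,600)))
E
```

```text
time_s: 5.05
position: [0.5962, -0.0128, 0.1046]
tool_rot: [[-0.109, 0.994, 0.0], [0.994, 0.109, -0.0], [-0.0, 0.0, -1.0]]
ft_force: [-1.2, 0.2, 0.6]
grip_width: 0.0003
gripper_force: 0.0
q [-12.6  32.9  77.5  -0.   69.6 -18.9] pos [ 0.5962 -0.0128  0.1046] f [-1.2  0.2  0.6] t 5.05
shift [-0.0125  0.0002 -0.0068] turn [ 0.      0.     -0.0002]
```

View pics/s4.png

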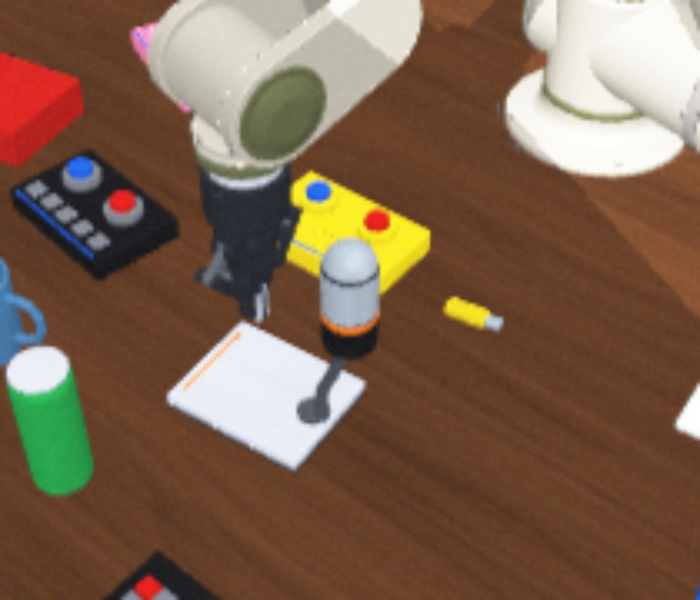

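The mic stands upright with its base flat and the stem up, and the hand is clear of it. Next I go above the red key.

```bash
python3 g.py 0.521 -0.285 0.10 96.3 && python3 -m handwheel '[[[-0.02,0,0],[0,0,0]],[[-0.06,-0.005,0],[0,0,0]],[[-0.13,-0.02,0],[0,0,0]],[[-0.2,-0.03,0],[0,0,0]],[[-0.28,-0.05,0],[0,0,0]],[[-0.36,-0.07,0.005],[0,0,0]],[[-0.44,-0.09,0.01],[0,0,0]],[[-0.5,-0.2,0.01],[0,0,0]],[[-0.525,-0.208,0.01],[0,0,0]],[[-0.525,-0.209,0.01],[0,0,0]]]' && python3 g.py 0.521 -0.285 0.06 96.3
python3 - <<'E'
from h import *
im,d,X=cloud('wrist');print(observe()['position']);cv2.imwrite('pics/w.png',im[:,:,::-1])
E
```

```text
q [-12.6  32.9  77.5  -0.   69.6 -18.9] pos [ 0.5962 -0.0127  0.1046] f [-0.1  0.2 -0.3] t 5.1
shift [-0.5249 -0.2089  0.0092] turn [ 0.      0.     -0.0001]
time_s: 6.1
position: [0.5193, -0.2877, 0.0997]
tool_rot: [[-0.106, 0.994, -0.0], [0.994, 0.106, -0.001], [-0.001, -0.0, -1.0]]
ft_force: [0.6, -0.0, -0.3]
grip_width: 0.0002
gripper_force: 0.0
q [-40.4  33.   78.3  -0.   68.7 -46.4] pos [ 0.5193 -0.2877  0.0997] f [ 0.6 -0.  -0.3] t 6.1
shift [0.005  0.004  0.0793] turn [-0.0001  0.0002 -0.0013]
[ 0.52027403 -0.28617477  0.09969759]
```

View pics/w.png

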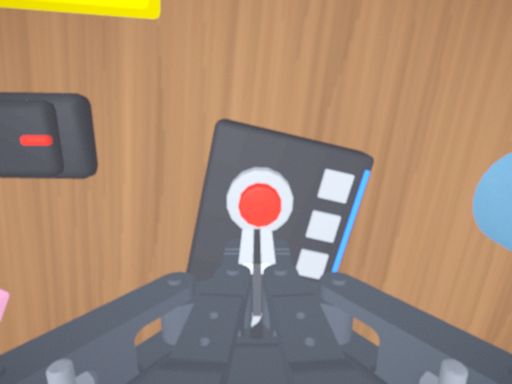

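The wrist view shows the red key at (260,204) on a light collar, with the fingertips at about (257,240). I cast the key's centre onto its top to check.

```bash
python3 - <<'E'
from h import *
s=observe();im,d,X=cloud('wrist')
hsv=cv2.cvtColor(im,cv2.COLOR_RGB2HSV).astype(int);m=((hsv[...,0]<6)|(hsv[...,0]>172))&(hsv[...,1]>130)&(hsv[...,2]>120)
m[:160]=0;m[:,:200]=0;Y=X[m];print(m.sum(),np.median(Y,0),np.ptp(Y,0),(Y.min(0)+Y.max(0))/2)
print('ring z',X[204,232],X[204,288]);print(s['position'])
E
python3 g.py 0.521 -0.285 0.06 96.3
```

```text
1381 [ 0.52132232 -0.28124453  0.05293563] [0.0257767  0.07731692 0.19827274] [ 0.52148804 -0.25726293  0.14422258]
ring z [ 0.5048889  -0.28469113  0.04270898] [ 0.54118118 -0.28063013  0.0431805 ]
[ 0.52027403 -0.28617477  0.09969759]
q [-40.1  33.   78.3   0.   68.7 -46.3] pos [ 0.521  -0.2851  0.0997] f [0.3 0.5 0.3] t 6.2
shift [0.0002 0.0001 0.0794] turn [ 0.0001  0.     -0.0004]
```

```bash
python3 -m handwheel '[[[0.003,0,0.02],[0,0,0]],[[0.004,0,0.05],[0,0,0]],[[0.004,0,0.075],[0,0,0]],[[0.004,0,0.085],[0,0,0]],[[0.004,0,0.09],[0,0,0]],[[0.004,0,0.094],[0,0,0]],[[0.004,0,0.098],[0,0,0]],[[0.004,0,0.102],[0,0,0]],[[0.004,0,0.102],[0,0,0]],[[0.004,0,0.102],[0,0,0]]]'
```

```text
time_s: 7.2
position: [0.5211, -0.2828, 0.049]
tool_rot: [[-0.11, 0.994, 0.001], [0.994, 0.11, -0.0], [-0.0, 0.001, -1.0]]
ft_force: [0.9, 1.6, 3.1]
grip_width: 0.0002
gripper_force: 1.6
```

```bash
python3 -m handwheel '[[[0,0,0.002],[0,0,0]],[[0,0,0.004],[0,0,0]],[[0,0,0.006],[0,0,0]],[[0,0,0.006],[0,0,0]],[[0,0,0.006],[0,0,0]]]'; python3 -m handwheel '[[[0,0,0.001],[0,0,0]],[[0,0,0.002],[0,0,0]],[[0,0,0.002],[0,0,0]],[[0,0,0.002],[0,0,0]]]'
```

```text
time_s: 7.7
position: [0.5211, -0.2828, 0.0461]
tool_rot: [[-0.11, 0.994, 0.001], [0.994, 0.11, -0.0], [-0.001, 0.001, -1.0]]
ft_force: [0.6, 2.3, 7.4]
grip_width: 0.0004
gripper_force: 3.6
time_s: 8.1
position: [0.5211, -0.2828, 0.0459]
tool_rot: [[-0.11, 0.994, 0.001], [0.994, 0.11, -0.001], [-0.001, 0.001, -1.0]]
ft_force: [-1.0, 4.2, 14.7]
grip_width: -0.0007
gripper_force: 7.2
```

The force jumped from 7.4 to 14.7 N with no further travel, so the key is at its stop. I release it and back off.

```bash
python3 -m handwheel '[[[0,0,-0.01],[0,0,0]],[[0,0,-0.03],[0,0,0]],[[0,0,-0.08],[0,0,0]],[[0,0,-0.15],[0,0,0]],[[0,0,-0.22],[0,0,0]],[[0,0,-0.28],[0,0,0]],[[0,0,-0.3],[0,0,0]],[[0,0,-0.3],[0,0,0]],[[0,0,-0.3],[0,0,0]],[[0,0,-0.3],[0,0,0]]]'
python3 - <<'E'
from h import *
im,d,X=cloud('top');cv2.imwrite('pics/t9.png',im[:,:,::-1]);im,d,X=cloud('wrist')
hsv=cv2.cvtColor(im,cv2.COLOR_RGB2HSV).astype(int);m=((hsv[...,0]<6)|(hsv[...,0]>172))&(hsv[...,1]>130)&(hsv[...,2]>120)
Y=X[m];Y=Y[np.hypot(Y[:,0]-.521,Y[:,1]+.284)<.025];print(len(Y),np.median(Y,0))
print(observe()['ft_force'])
E
```

```text
time_s: 9.1
position: [0.5202, -0.2824, 0.1928]
tool_rot: [[-0.109, 0.994, -0.003], [0.994, 0.109, 0.002], [0.002, -0.002, -1.0]]
ft_force: [-0.2, 0.3, -1.0]
grip_width: 0.0003
gripper_force: 0.0
660 [ 0.52145752 -0.2819443   0.05300303]
[ 0.03082904 -0.69017369 -0.34880484]
```

View pics/t9.png

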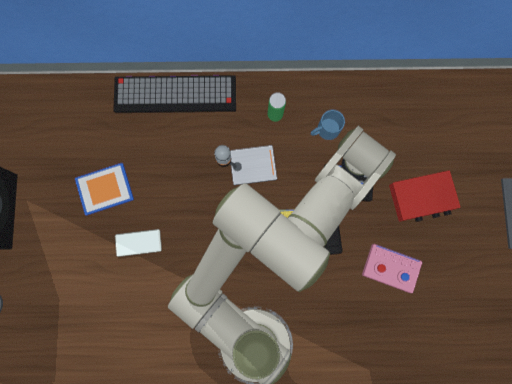

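The mic stands upright at (252,165) and the bystanders are where they were. The red key is back up (top at 0.053), and the arm touches nothing.

```bash
python3 -c "from rig import *;print(close_job())"
```

```text
the job is handed in; nothing more can be done
None
```

The microphone is standing upright on its spot, and the red key was pressed to its stop and came back up; I handed the job in at about 9 s, with the other items I could see still where they were.

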